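# Hang the wheel rim on the latching J-hook

## Robot

A 7-joint arm with a two-finger parallel gripper is mounted at the origin on a cart in front of the work surface, level with it; the furniture and walls round the work are solid. World frame = base frame: x ahead of the robot, y to its left, z up, the work surface at z = 0. Lengths are in m, angles in degrees, forces in N, time in s.
With the tool pointing down it reaches from about 0.425 to 0.825 m from the base axis. Payload 3.6 kg.
Tool frame: the origin (TCP) lies on the centre line of the jaws, within the pads' length; the fingertips stand 25 mm ahead of it and the grasp point (between the pads) lies 6 mm ahead of it; z points along the fingers, y is the direction in which the jaws open and shut (so a half turn about z gives the same grasp; the last joint's range is limited). The gripper opens to 93 mm and grips with 3 to 60 N. Pads are 15 mm wide; open, the fingers measure 128 mm over their backs; the gripper's body (75 mm by 188 mm) begins 65 mm behind the grasp point.
Start: joints at [-71.476, 35.231, -0.722, 81.555, 0.464, 63.22, -2.315], TCP at [0.223, 0.611, 0.244] pointing down, gripper open.
Joint ranges: [-178.69, 178.69], [-17.37, 117.87], [-77.05, 75.6], [15.02, 138.74], [-78.02, 258.01], [0.78, 113.62], [-162.83, 162.83]. Speed limits (degrees/s): [159.86, 159.86, 180, 180, 180, 180, 180].

## Interface

Orientations are given as a 3x3 rotation matrix whose columns are the frame's x, y, z axes.
In Python, from cell import r gives the robot as it stands. Calls block until the motion is done:
- r.movep(position, orientation): joint-space move of the TCP to a pose.
- r.move_linear(position, rate=0.15, rotation=None): straight line of the TCP; rotation=None keeps the orientation; rate is the mean speed in m/s.
- r.goto_joints(angles): joint-space move.
- r.open_gripper() and r.close_gripper(f_grip=None): open the fingers fully, or close them until they stop; f_grip is the grip in N (None keeps the last).
- r.dwell(seconds).
- r.inverse_kinematics(position, orientation): joint angles nearest the present ones, or None.
- r.snapshot(name): name is "scene" or "top"; returns a dict with "image" (384x512x3 uint8, blue, green, red), "K" (3x3 intrinsics, pixels), "view" (4x4, takes a point from world to camera coordinates). Camera axes: x right, y down, z forward; pixel columns grow to the right and rows downward; lengths in m; the calibration is good to about 2 mm. A picture is of the moment at which its call begins. There is no depth.
A pose or a line that the arm cannot do raises r.IKError and nothing moves.
- r.sign_off(): hands the job in, once; it reports no verdict.
Trained networks look in a picture, given as the dict that the camera call returned (one of the last four; its "shot" number tells which), for a name from the list of things; names that differ only in an ending like _2 or _b are one class to them, and where a whole thing is asked for, a point or a joint stands for the part that bears it (a point fixed in the world has none). Each returns a list of dicts, best first, with "confidence" (0 to 1); they miss things now and then, are a little off and sometimes report something else, mostly with a low value. They report only what shows in the picture. A call takes as long as a camera call.
- r.cut_out(thing, picture): "mask" (384x512 bool, what is visible of it).
- r.landmark_of(thing, picture): "centre" ([x, y, z] in m, in the coordinates of the camera as it stood for that picture, good to about 4 mm: a listed point, or the origin of a listed thing).
Readings, each from a call of its own:
- r.current_time_s(): time.
- r.current_joint_pos(): joint angles.
- r.current_qvel(): joint speeds.
- r.current_effort(): joint torques, N m.
- r.current_ee_pos(): TCP position.
- r.current_tool_rot(): TCP orientation.
- r.current_wrist_force(): force on the tool from outside, world axes, zero at the start.
- r.current_moment(): the same for the moment, N m.
- r.current_grip_width(): opening from 0.0 (shut) to 1.0 (fully open).
Only numpy, scipy, OpenCV 4.12 (cv2) and the standard library are available. Lean on these libraries where they do the work, as an engineer would, in place of code of your own. Each camera call takes 0.05 s, during which the arm holds its last target.

## Task

Take the bare wheel rim out of its wooden cradle by the upper part of the rim and hang it on the yellow J-hook: over the upturned tip, gently down past the red spring latch, until the hook's seat carries it and the latch has sprung shut over it. Only then let go, and leave it hanging still. The hook's height is not known exactly, so feel for the seat, never force the rim against the stand, and leave the loose tools and the stone where they lie.

Things in the scene. Friction and masses are not known exactly. Their poses are not given: they have to be found in the camera images.
- rim_center (a point): centre of the bare wheel rim (a hoop, no spokes or hub: black tyre outside, aluminium inside), outer diameter 200 mm, inner 172 mm, so 14 mm thick radially; 16 mm wide along its axis; about 0.4 kg. Its x axis is the rim's axis, level at the start; the top of the rim is then 100 mm above this point and can be gripped across its 16 mm width
- rim: the same rim as a body; the origin is its centre, axes as for rim_center
- cradle: low wooden cradle, 90 x 190 mm, fixed; the rim stands upright in its slot between two cheeks 20 mm apart, their tops 50 mm above the bench, slot floor 12 mm above the bench. Origin on the bench under the middle of the slot; x = axis of the standing rim, slot along y. Lift the rim straight up out of it
- stand: fixed stand, yellow J-hook on a post. Origin on the bench (z = 0) straight below the middle of the hook's seat; x runs from the hook's open side towards its post (at x = 65 mm), z up. The seat is a black pad, 24 mm along x, 22 mm in y, rocking stiffly about x: it carries the inside of the rim, rim axis along x, mid-plane near x = 0. The rim must never press on the stand with more than 15 N
- seat_mid (a point): point of the stand at x = y = 0, 233 mm above the bench: mid-range height of the seat's top. The real seat top is up to 30 mm higher or lower, as the post was clamped: feel for it. Over the seat's top: front tip 37 mm high, inner face x = -12 mm, outermost x = -26 mm; rear shank 59 mm high, face x = +19 mm. To pass in over the tip along +x the rim's inside must be 50 mm above the seat
- latch_mid (a point): hinge of the red latch at mid-range height (up to 30 mm off, like the seat): x = +16 mm, 54 mm above the seat's top. The tongue slopes forward and down to x = +2 mm, 26 to 32 mm above the seat. Hook, seat and latch, up to 22 mm wide in y, leave no room for fingers over the seat: hold the rim 28 to 40 mm to one side (y). If its centre is not below the seat on release, it swings there
- latch (a joint): angle of the red spring latch, rad: 0 shut, to 0.65 pushed down and back. A rim lowered at x = 0 meets it with its inside 40 to 48 mm above the seat; 4 to 12 N downward open it. It springs shut over the rim up to about 12 mm before the rim reaches the seat, so its closing alone does not mean that the rim is seated
- hammer_black: bystander, loose: hammer with black handle, 257 mm long, lying on the bench at the left
- stone: bystander, loose: small grey whetstone, 35 x 58 x 23 mm, in the middle at the back
- awl: bystander, loose: awl with brown handle, 152 mm long, near the front edge at the right
- driver: bystander, loose: small screwdriver with black handle, 150 mm long, near the front edge in the middle

How it is judged:
By the outcome, as a careful person would: the job done as asked, in the order asked, and still so for the second after the job is handed in, with the robot touching nothing.
It also fails if it takes over 72 s, if anything falls off the work surface, if the arm or the gripper's body presses on something with over 40 N, if the wrist force passes 120 N, or if a joint passes its speed limit or range.

## Working session

There is one attempt and no reset: what is moved stays moved. The work goes in short steps, each a Python script; the robot and the scene stay as the last script left them, time stands still between calls to the robot, and variables do not carry over. Pictures are saved under pics/ and viewed, and the job is handed in when it is done.

```bash
ls; mkdir -p pics
cat > h.py <<'E'
from cell import r
import numpy as np, cv2
def w(pic,c):
    V=np.array(pic["view"]); return (np.linalg.inv(V)@np.r_[c,1])[:3]
E
python3 - <<'E'
from h import *
print(r.current_time_s())
for n in ("scene","top"):
    p=r.snapshot(n); cv2.imwrite(f"pics/{n}0.png",p["image"])
    print(n,np.array(p["K"]).round(1).tolist(),np.array(p["view"]).round(3).tolist())
    for t in ("rim_center","cradle","stand","seat_mid","latch_mid"):
        for d in r.landmark_of(t,p)[:2]: print(n,t,round(d["confidence"],2),w(p,d["centre"]).round(4))
print(r.current_time_s())
E
```

```text
pics
0.0
scene [[420.6, 0.0, 257.7], [0.0, 420.6, 186.4], [0.0, 0.0, 1.0]] [[0.527, -0.85, -0.009, -0.185], [-0.565, -0.343, -0.75, 0.48], [0.634, 0.401, -0.661, 1.196], [0.0, 0.0, 0.0, 1.0]]
scene cradle 0.88 [ 0.4623 -0.1228  0.001 ]
scene stand 0.65 [ 5.454e-01  2.042e-01 -1.000e-04]
scene seat_mid 0.57 [0.5464 0.2084 0.2271]
scene latch_mid 0.69 [0.5649 0.207  0.2844]
top [[491.0, 0.0, 255.3], [0.0, 491.0, 195.0], [0.0, 0.0, 1.0]] [[-0.004, -1.0, -0.001, 0.108], [-0.976, 0.004, -0.216, 0.544], [0.216, 0.0, -0.976, 2.024], [0.0, 0.0, 0.0, 1.0]]
top rim_center 0.92 [ 0.4626 -0.1214  0.1151]
top cradle 0.89 [ 0.4604 -0.1156 -0.0069]
top stand 0.95 [ 0.5494  0.2134 -0.0016]
top seat_mid 0.87 [0.5462 0.2094 0.2314]
top seat_mid 0.37 [ 0.4571 -0.1162  0.1134]
top latch_mid 0.96 [0.5592 0.2099 0.2827]
0.6
```

View pics/scene0.png

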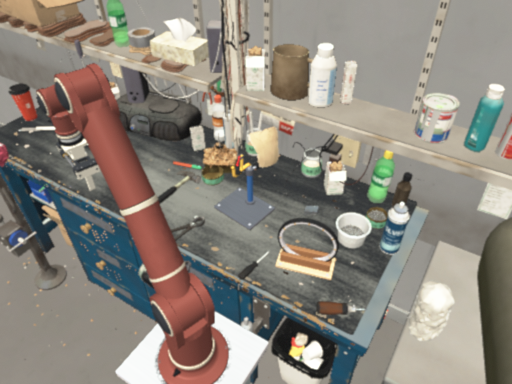

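View pics/top0.png

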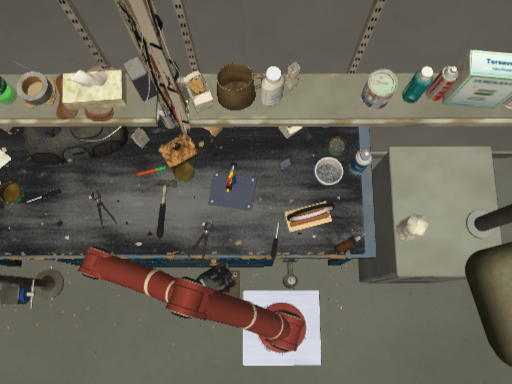

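Run:
```python
import cv2,numpy as np
t=cv2.imread("pics/top0.png"); s=cv2.imread("pics/scene0.png")
f=lambda im,x,y,w,h,k:cv2.resize(im[y:y+h,x:x+w],None,fx=k,fy=k,interpolation=cv2.INTER_CUBIC)
a=f(t,195,150,80,75,5);b=f(t,275,185,80,75,5);c=f(s,200,140,80,75,5);d=f(s,265,205,80,75,5)
cv2.imwrite("pics/crop0.png",np.vstack([np.hstack([a,b]),np.hstack([c,d])])[:, :])
im=cv2.imread("pics/crop0.png");print(im.shape);cv2.imwrite("pics/crop0.png",cv2.resize(im,(640,600)))
```

```text
(750, 800, 3)
```

View pics/crop0.png

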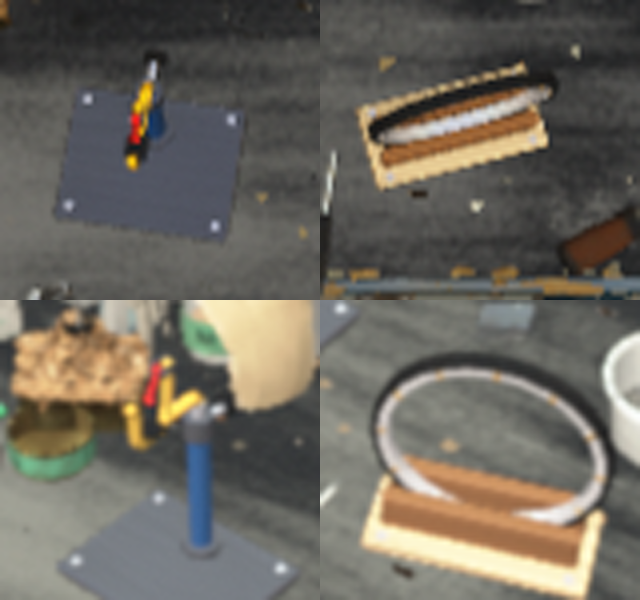

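```bash
cat >> h.py <<'E'
def bp(p,uv,z):
    K=np.array(p["K"]);V=np.array(p["view"]);R=V[:3,:3];c=-R.T@V[:3,3]
    d=R.T@np.linalg.inv(K)@np.r_[uv,1]; return c+d*(z-c[2])/d[2]
def pj(p,X):
    K=np.array(p["K"]);V=np.array(p["view"]);X=np.atleast_2d(X)
    q=(X@V[:3,:3].T+V[:3,3])@K.T; return q[:,:2]/q[:,2:]
def Rz(a): c,s=np.cos(a),np.sin(a); return np.array([[c,-s,0],[s,c,0],[0,0,1.]])
E
python3 - <<'E'
from h import *
p=r.snapshot("top");s=r.snapshot("scene")
import pickle;pickle.dump((p,s),open("pics.pkl","wb"))
cr=lambda u,v,x0,y0:np.array([x0+u/4,y0+v/4])
S=[bp(p,cr(u,v,195,150),0.006) for u,v in ((88,99),(231,118),(214,226),(68,205))]
print(np.round(S,4)[:,:2],np.mean(S,0))
for i,j in((3,0),(2,1)): d=S[j]-S[i];print("stand yaw x",np.degrees(np.arctan2(d[1],d[0])),np.linalg.norm(d))
for i,j in((1,0),(2,3)): d=S[j]-S[i];print("stand yaw y",np.degrees(np.arctan2(-d[0],d[1])),np.linalg.norm(d))
C=[bp(p,cr(u-320,v,275,185),0.012) for u,v in ((358,108),(525,65),(548,145),(383,188))]
print(np.round(C,4)[:,:2],np.mean(C,0))
for i,j in((1,0),(2,3)): d=C[j]-C[i];print("cradle y",np.degrees(np.arctan2(-d[0],d[1])),np.linalg.norm(d))
for i,j in((3,0),(2,1)): d=C[j]-C[i];print("cradle x",np.degrees(np.arctan2(d[1],d[0])),np.linalg.norm(d))
for q,n in((p,"top"),(s,"scene")):
    for t in("rim","rim_center","seat_mid","stand","cradle","latch"):
        for d in r.landmark_of(t,q)[:1]+[x for x in r.cut_out(t,q)[:1]]:
            if "centre" in d: print(n,t,d["confidence"],w(q,d["centre"]).round(4))
            else:
                print(n,t,"mask",d["mask"].sum()); np.save(f"m_{n}_{t}.npy",d["mask"])
E
```

```text
[[0.648  0.2737]
 [0.6258 0.1166]
 [0.5052 0.1353]
 [0.529  0.2939]] [0.57699057 0.20485394 0.006     ]
stand yaw x -9.613396626231387 0.12062651765948786
stand yaw x -8.820373330495379 0.12206857782386989
stand yaw y -8.028008341088043 0.15869062404245968
stand yaw y -8.55562771839505 0.16034668346196915
[[ 0.4792 -0.02  ]
 [ 0.5259 -0.2015]
 [ 0.4381 -0.2231]
 [ 0.3923 -0.0452]] [ 0.45886869 -0.12246484  0.012     ]
cradle y 14.401128869999722 0.18745951584696482
cradle y 14.437914258362222 0.1837218127834263
cradle x 16.20479406232511 0.09054213905960203
cradle x 13.838230115968319 0.09038368752758613
top rim 0.93 [ 0.46   -0.1148  0.1141]
top rim mask 379
top rim_center 0.83 [ 0.4632 -0.1233  0.1105]
top rim_center mask 305
top seat_mid 0.68 [0.5469 0.2103 0.2313]
top seat_mid mask 1577
top stand 0.76 [0.5514 0.214  0.0013]
top stand mask 1466
top cradle 0.67 [ 0.4619 -0.1189 -0.0033]
top cradle mask 490Traceback (most recent call last):
  File "<stdin>", line 15, in <module>
ValueError: it knows: awl, cradle, driver, hammer_black, latch_mid, rim, rim_center, seat_mid, stand, stone
```

```bash
cat > ov.py <<'E'
import pickle,sys
import numpy as np,cv2
def pj(p,X):
    K=np.array(p["K"]);V=np.array(p["view"]);X=np.atleast_2d(X)
    q=(X@V[:3,:3].T+V[:3,3])@K.T; return q[:,:2]/q[:,2:]
def Rz(a): c,s=np.cos(a),np.sin(a); return np.array([[c,-s,0],[s,c,0],[0,0,1.]])
def run(out,so,syaw,zs,co,cyaw,zr=0.112):
    p,s=pickle.load(open("pics.pkl","rb")); rows=[]
    Rs=Rz(np.radians(syaw));Rc=Rz(np.radians(cyaw))
    t=np.linspace(0,2*np.pi,120)
    for q,bx in((p,((195,150),(275,185))),(s,((200,140),(265,205)))):
        row=[]
        for k,(x0,y0) in enumerate(bx):
            im=cv2.resize(q["image"][y0:y0+75,x0:x0+80],None,fx=4,fy=4,interpolation=cv2.INTER_CUBIC)
            def dr(L,c,closed=False):
                u=(pj(q,L)-[x0,y0]+0.5)*4; cv2.polylines(im,[np.round(u*8).astype(np.int32)],closed,c,1,cv2.LINE_AA,3)
            if k==0:
                f=lambda L:np.array(L)@Rs.T+np.r_[so,0]
                dr(f([(-.019,0,zs+.037),(-.019,0,zs-.005),(.025,0,zs-.005),(.022,0,zs+.059)]),(0,255,0))
                dr(f([(.065,0,0),(.065,0,zs)]),(255,0,255)); dr(f([(.016,0,zs+.054),(.002,0,zs+.029)]),(255,255,0))
            else:
                f=lambda L:np.array(L)@Rc.T+np.r_[co,0]
                for rad in(.1,.086):
                    for x in(-.008,.008): dr(f(np.c_[x+0*t,rad*np.cos(t),zr+rad*np.sin(t)]),(0,255,0))
                dr(f([(-.045,-.095,0),(-.045,.095,0),(.045,.095,0),(.045,-.095,0)]),(255,0,255),True)
            row.append(im)
        rows.append(np.hstack(row))
    cv2.imwrite(out,np.vstack(rows))
if __name__=="__main__":
    run("pics/ov1.png",(.5468,.2095),-8.7,.230,(.460,-.121),14.4)
E
python3 ov.py
```

```text
(no output)
```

View pics/ov1.png

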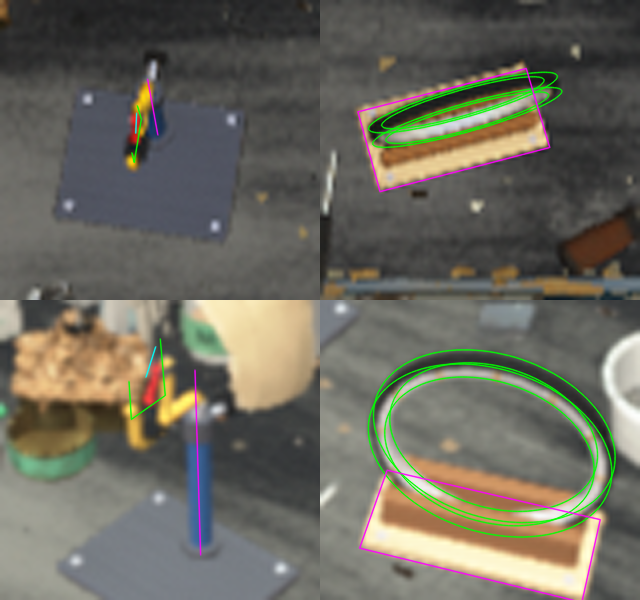

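Run:
```python
from ov import *
p,s=pickle.load(open("pics.pkl","rb"))
tiles=[]
for zs,so,yaw in((.205,(.5468,.2095),-8.7),(.212,(.5468,.2095),-8.7)):
    Rs=Rz(np.radians(yaw)); row=[]
    for q,(x0,y0) in((p,(218,160)),(s,(224,145))):
        im=cv2.resize(q["image"][y0:y0+37,x0:x0+40],None,fx=8,fy=8,interpolation=cv2.INTER_CUBIC)
        def dr(L,c):
            u=(pj(q,np.array(L)@Rs.T+np.r_[so,0])-[x0,y0]+0.5)*8; cv2.polylines(im,[np.round(u*8).astype(np.int32)],False,c,1,cv2.LINE_AA,3)
        dr([(-.012,0,zs),(-.012,0,zs+.037),(-.026,0,zs+.037),(-.026,0,zs)],(0,255,0))
        dr([(-.012,0,zs),(.012,0,zs)],(255,255,255))
        dr([(.019,0,zs),(.019,0,zs+.059)],(0,255,0))
        dr([(.065,0,0.0),(.065,0,zs)],(255,0,255)); dr([(.016,0,zs+.054),(.002,0,zs+.029)],(255,255,0))
        row.append(im)
    tiles.append(np.hstack(row))
cv2.imwrite("pics/ov2.png",np.vstack(tiles))
```

```text
(no output)
```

View pics/ov2.png

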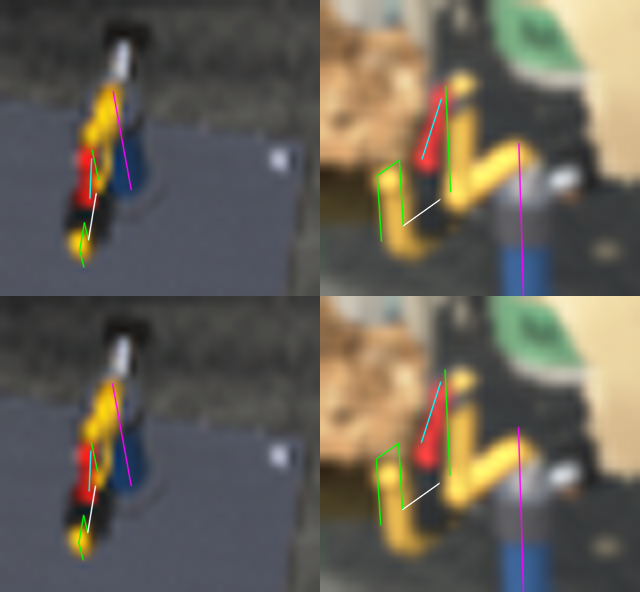

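Run:
```python
from h import *
import pickle
from scipy.optimize import least_squares
p,s=pickle.load(open("pics.pkl","rb"))
sc=[(200+u/4-.4,140+(v-300)/4-.4) for u,v in((77,561),(159,497),(290,570))]
for u in sc: print(bp(s,u,.006).round(4))
T=lambda u,v:(218+u/8-.5,160+v/8-.5); S=lambda u,v:(224+(u-320)/8-.5,145+v/8-.5)
obs=[(p,(-.019,0,.035),T(78,243)),(s,(-.019,0,.035),S(388,172)),
 (s,(.016,0,.054),S(441,92)),(s,(.002,0,.029),S(426,165)),(p,(.002,0,.029),T(85,200)),(p,(.016,0,.054),T(86,152)),(s,(0,0,-.005),S(430,210))]
def f(v,full=False):
    R=Rz(v[3]);e=[pj(q,R@np.array(m)+v[:3])[0]-np.array(o) for q,m,o in obs]
    return np.array(e) if full else np.r_[np.ravel(e),(v[3]+np.radians(8.7))/np.radians(1)]
o=least_squares(f,[.547,.2095,.21,-.15],loss="soft_l1")
print(o.x.round(4),np.degrees(o.x[3]));print(f(o.x,True).round(1))
```

```text
[0.5353 0.2939 0.006 ]
[0.6556 0.2775 0.006 ]
[0.6328 0.1091 0.006 ]
[ 0.5483  0.2104  0.2046 -0.1511] -8.658693148788755
[[ 0.3 -1.1]
 [ 0.  -0.3]
 [ 0.   0.6]
 [-0.5 -1. ]
 [ 0.3 -0.6]
 [ 0.4  0.4]
 [-1.   1.2]]
```

```bash
cat >> h.py <<'E'
SO=np.array([.548,.210]);SY=np.radians(-8.6);CO=np.array([.461,-.121]);CY=np.radians(14.4)
def pose(center,yaw,sig,off,tilt,flip,depth=0.):
    """TCP pose gripping rim at lateral offset off on side sig; tilt (deg) tool axis in the rim plane"""
    R=Rz(yaw); a=np.radians(tilt); ph=np.arcsin(off/.093)
    z=R@np.array([0,-sig*np.sin(a),-np.cos(a)]); y=R@np.array([1.,0,0])*flip; x=np.cross(y,z)
    g=np.asarray(center)+R@np.array([0,sig*off,.093*np.cos(ph)])
    return g-(.006-depth)*z, np.c_[x,y,z]
E
python3 - <<'E'
from h import *
for sig in(1,-1):
  for tilt in(0,10,20,25):
    for flip in(1,-1):
      res=[]
      for c,yaw in((np.r_[CO,.112],CY),(np.r_[CO,.26],CY),(np.r_[SO-.08*np.array([np.cos(SY),np.sin(SY)]),.24],SY),(np.r_[SO,.24],SY),(np.r_[SO,.12],SY)):
        q=r.inverse_kinematics(*pose(c,yaw,sig,.034,tilt,flip)); res.append(None if q is None else np.round(q).astype(int).tolist())
      print(sig,tilt,flip,res)
E
```

```text
1 0 1 [[-13, 24, 30, 115, -16, 45, 41], [-20, 14, 36, 102, -9, 67, 34], [-46, 22, 23, 93, -9, 68, -30], [-39, 28, 23, 82, -11, 72, -24], [-38, 34, 20, 92, -13, 56, -22]]
1 0 -1 [[-33, 35, 65, 116, -39, 55, -113], [-38, 21, 65, 102, -20, 70, -133], [-15, 22, -23, 92, 9, 68, 132], [-12, 29, -23, 81, 11, 73, 136], [-11, 35, -25, 91, 17, 58, 130]]
1 10 1 [[-22, 23, 33, 118, -5, 38, 26], [-29, 12, 39, 105, 2, 62, 23], [-52, 26, 27, 88, -3, 75, -34], [-44, 32, 26, 77, -5, 79, -28], [-44, 37, 24, 88, -7, 63, -29]]
1 10 -1 [[-40, 34, 65, 119, -32, 44, -123], [-46, 18, 65, 105, -9, 62, -144], [-20, 25, -23, 87, 16, 78, 125], [-17, 32, -22, 76, 19, 82, 130], [-17, 37, -23, 87, 23, 67, 125]]
1 20 1 [[-29, 24, 34, 121, 11, 34, 8], [-37, 12, 40, 108, 14, 58, 10], [-56, 30, 30, 84, 2, 82, -37], [-49, 36, 30, 73, 0, 85, -31], [-48, 42, 28, 83, -1, 70, -33]]
1 20 -1 [[6, 21, -13, 120, 38, 43, 159], [-54, 17, 66, 108, 3, 56, -157], [-24, 29, -23, 83, 23, 87, 121], [-21, 35, -22, 72, 25, 91, 127], [-21, 41, -22, 82, 28, 77, 121]]
1 25 1 [[-33, 24, 36, 123, 19, 32, -3], [-40, 12, 40, 110, 20, 57, 3], [
[... 936 characters left out ...]
0, 101, 8, 47, 144]]
-1 20 1 [[7, 33, 28, 102, -31, 67, 64], [-4, 27, 46, 90, -30, 89, 62], [-28, 14, 19, 106, -28, 57, -4], [-25, 22, 21, 95, -31, 63, 0], [-16, 28, 9, 105, -33, 46, 6]]
-1 20 -1 [[-11, 46, 65, 103, -48, 83, -95], [-12, 34, 65, 90, -38, 95, -109], [32, 24, -65, 104, 8, 53, 139], [5, 22, -23, 94, -12, 57, 162], [15, 33, -40, 104, 4, 40, 151]]
-1 25 1 [[12, 34, 24, 100, -31, 71, 65], [-1, 30, 46, 88, -33, 94, 64], [-23, 14, 15, 108, -34, 56, 2], [-20, 21, 18, 97, -36, 62, 4], [-10, 28, 3, 106, -38, 45, 11]]
-1 25 -1 [[-9, 48, 65, 101, -49, 89, -93], [-9, 36, 65, 89, -40, 101, -106], [35, 24, -65, 106, 2, 49, 145], [32, 33, -66, 95, 12, 55, 140], [22, 35, -47, 105, 4, 37, 152]]
```

```bash
cat >> h.py <<'E'
SIG,OFF,TILT,FL=1,.034,20,1
def st(tag=""): print(tag,"t",round(r.current_time_s(),2),"p",r.current_ee_pos().round(4) if hasattr(r.current_ee_pos(),'round') else r.current_ee_pos(),"F",np.round(r.current_wrist_force(),2),"M",np.round(r.current_moment(),2),"w",round(r.current_grip_width(),3))
E
python3 - <<'E'
from h import *
st("0")
p=np.array(r.current_ee_pos());Rn=np.array(r.current_tool_rot())
r.movep(p+[0,0,.17],Rn); st("up")
P,R=pose(np.r_[CO,.112],CY,SIG,OFF,TILT,FL)
hi=P.copy(); hi[2]=.40
r.movep(hi,R); st("hi")
r.movep(P-R[:,2]*.06,R); st("pre")
for n in("scene","top"): cv2.imwrite(f"pics/{n}1.png",r.snapshot(n)["image"])
E
python3 - <<'E'
import cv2,numpy as np
s=cv2.imread("pics/scene1.png")[150:300,200:400];t=cv2.imread("pics/top1.png")[130:280,220:420]
cv2.imwrite("pics/c1.png",np.hstack([cv2.resize(s,None,fx=2,fy=2),cv2.resize(t,None,fx=2,fy=2)]))
E
```

```text
0 t 1.2 p [0.2227 0.6106 0.2436] F [0.06 0.7  0.32] M [ 0.02 -0.02  0.02] w 1.0
up t 1.92 p [0.2225 0.6101 0.412 ] F [ 0.52 -0.57 -0.78] M [-0.05  0.    0.01] w 1.002
hi t 4.52 p [ 0.4526 -0.085   0.3999] F [0.35 0.25 0.36] M [0.3  0.17 0.  ] w 1.003
pre t 5.13 p [ 0.4481 -0.0662  0.2614] F [0.17 0.34 0.56] M [ 0.27  0.12 -0.04] w 1.001
```

View pics/c1.png

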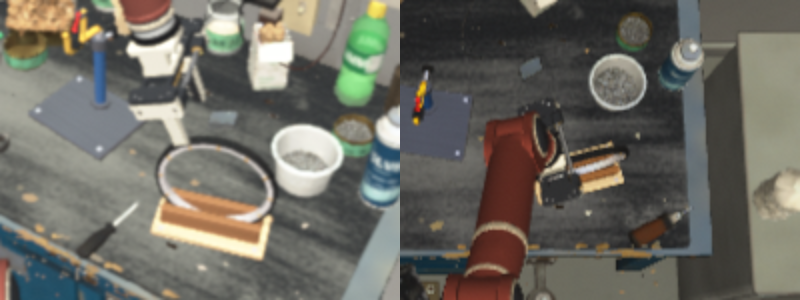

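```bash
python3 - <<'E'
from h import *
P,R=pose(np.r_[CO,.112],CY,SIG,OFF,TILT,FL)
r.move_linear(P,rate=.08); st("in")
r.close_gripper(6); st("c6")
r.close_gripper(50); st("c50")
for n in("scene","top"): cv2.imwrite(f"pics/{n}2.png",r.snapshot(n)["image"])
E
python3 - <<'E'
import cv2,numpy as np
s=cv2.imread("pics/scene2.png")[190:290,250:350];t=cv2.imread("pics/top2.png")[170:270,260:360]
cv2.imwrite("pics/c2.png",np.hstack([cv2.resize(s,None,fx=4,fy=4),cv2.resize(t,None,fx=4,fy=4)]))
E
```

```text
in t 6.13 p [ 0.4524 -0.086   0.2046] F [0.34 0.73 0.47] M [0.25 0.12 0.  ] w 1.0
c6 t 7.31 p [ 0.4521 -0.0861  0.2042] F [-0.19  0.36  0.4 ] M [0.33 0.08 0.04] w 0.171
c50 t 7.53 p [ 0.4521 -0.0861  0.2042] F [ 0.46 -0.15  0.05] M [0.3  0.05 0.03] w 0.167
```

View pics/c2.png

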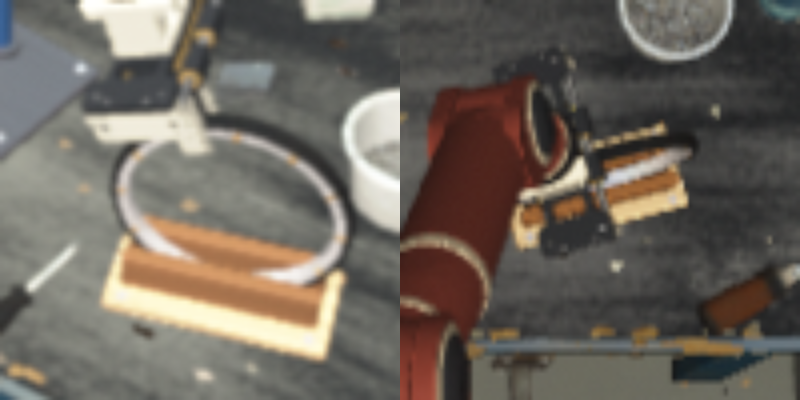

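Run:
```python
from h import *
p=np.array(r.current_ee_pos())
r.move_linear(p+[0,0,.02],rate=.05); st("l1")
r.move_linear(p+[0,0,.16],rate=.15); st("l2")
s=r.snapshot("scene");cv2.imwrite("pics/scene3.png",s["image"])
for d in r.landmark_of("rim_center",s)[:1]: print(w(s,d["centre"]),d["confidence"])
P,R=pose(np.r_[CO,.112],CY,SIG,OFF,TILT,FL)
# overlay expected rim
t=np.linspace(0,2*np.pi,100);im=cv2.resize(s["image"][150:300,220:370],None,fx=4,fy=4)
c=np.array([*CO,.112])+np.array(r.current_ee_pos())-P
for rad in(.1,.086):
  for x in(-.008,.008):
    u=(pj(s,np.c_[x+0*t,rad*np.cos(t),rad*np.sin(t)]@Rz(CY).T+c)-[220,150]+.5)*4
    cv2.polylines(im,[np.round(u).astype(np.int32)],True,(0,255,0),1)
cv2.imwrite("pics/c3.png",im)
```

```text
l1 t 8.18 p [ 0.4518 -0.0859  0.2243] F [ 1.54 -0.04 -5.02] M [ 0.73  0.28 -0.03] w 0.166
l2 t 9.26 p [ 0.4513 -0.0859  0.3632] F [-0.55  0.21 -5.02] M [0.81 0.26 0.02] w 0.168
```

View pics/c3.png

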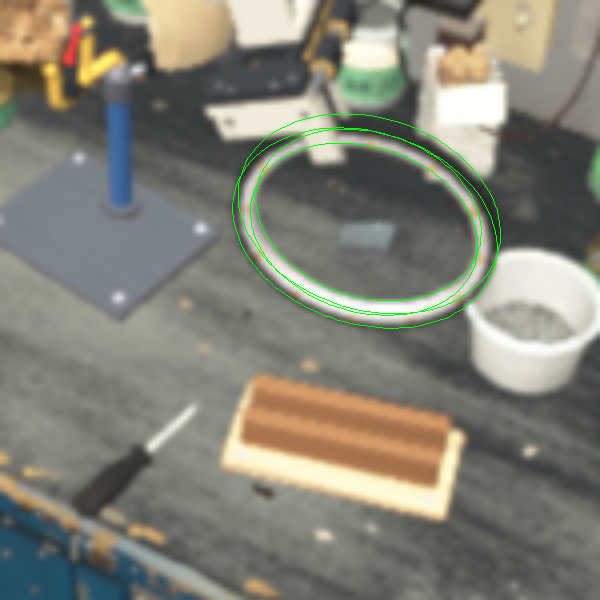

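```bash
cat >> h.py <<'E'
def sp(x,y,inside):
    c=np.r_[SO,inside-.086]+Rz(SY)@np.array([x,y,0.]); return pose(c,SY,SIG,OFF,TILT,FL)
def ovl(q,out,center,yaw,box,k=4,zs=.205):
    t=np.linspace(0,2*np.pi,100);x0,y0,x1,y1=box
    im=cv2.resize(q["image"][y0:y1,x0:x1],None,fx=k,fy=k,interpolation=cv2.INTER_CUBIC)
    raw=im.copy()
    def dr(X,c,cl=False):
        u=(pj(q,X)-[x0,y0]+.5)*k; cv2.polylines(im,[np.round(u*8).astype(np.int32)],cl,c,1,cv2.LINE_AA,3)
    for rad in(.1,.086):
        for x in(-.008,.008): dr(np.c_[x+0*t,rad*np.cos(t),rad*np.sin(t)]@Rz(yaw).T+center,(0,255,0),True)
    Rs=Rz(SY);o=np.r_[SO,0]
    for L in([(-.012,0,zs),(-.012,0,zs+.037),(-.026,0,zs+.037)],[(-.012,0,zs),(.012,0,zs)],[(.019,0,zs),(.019,0,zs+.059)],[(.016,0,zs+.054),(.002,0,zs+.029)]): dr(np.array(L)@Rs.T+o,(255,0,255))
    cv2.imwrite(out,np.hstack([raw,im]))
E
python3 - <<'E'
from h import *
P,R=sp(-.095,0,.30)
r.movep(P,R); st("pre"); r.dwell(.3); st("pre")
s=r.snapshot("scene"); c=np.r_[SO,.30-.086]+Rz(SY)@np.array([-.095,0,0])+np.array(r.current_ee_pos())-P
cv2.imwrite("pics/scene4.png",s["image"])
ovl(s,"pics/c4.png",c,SY,(190,120,290,250))
t=r.snapshot("top");cv2.imwrite("pics/top4.png",t["image"]);ovl(t,"pics/c4t.png",c,SY,(190,130,290,230))
E
```

```text
pre t 10.68 p [0.4604 0.2578 0.3068] F [-0.28  0.26 -4.5 ] M [ 0.69 -0.09  0.04] w 0.165
pre t 10.97 p [0.4598 0.2591 0.3066] F [-0.85 -0.64 -4.03] M [ 0.78 -0.08 -0.05] w 0.172
```

View pics/c4.png

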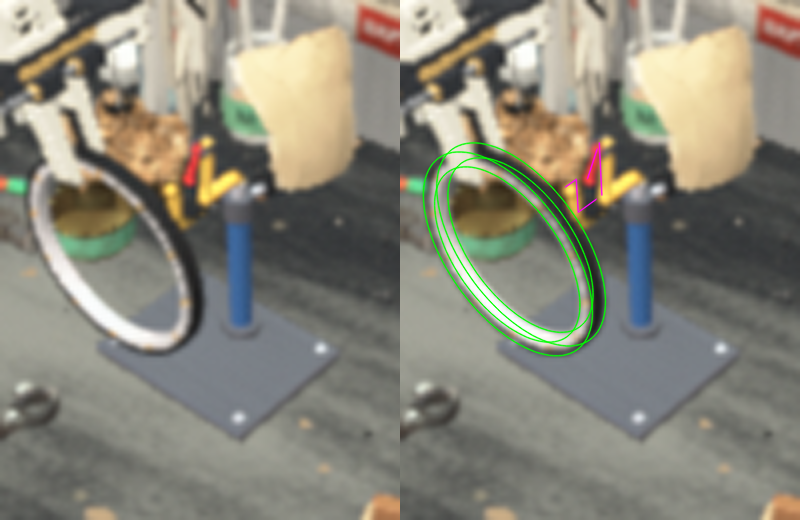

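View pics/c4t.png

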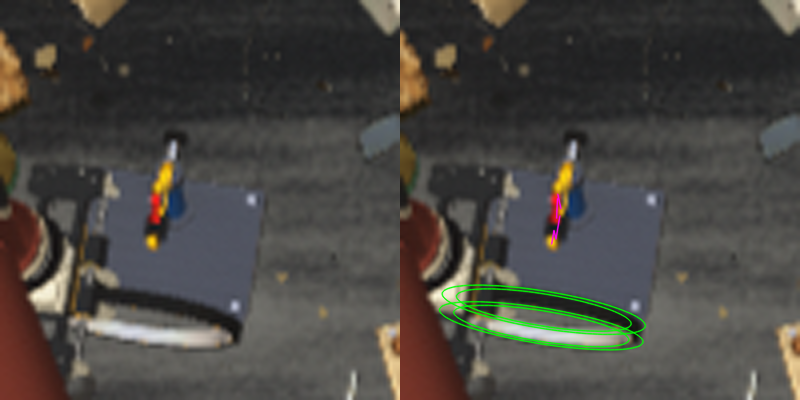

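Run:
```python
from h import *
import pickle
s=r.snapshot("scene");t=r.snapshot("top")
ms=r.cut_out("rim",s);mt=r.cut_out("rim",t)
print([(d["confidence"],d["mask"].sum()) for d in ms],[(d["confidence"],d["mask"].sum()) for d in mt],[w(t,d["centre"]).round(4) for d in r.landmark_of("rim_center",t)[:1]],[w(s,d["centre"]).round(4) for d in r.landmark_of("rim_center",s)[:1]],r.current_time_s())
pickle.dump((s,t,ms[0]["mask"] if ms else None,mt[0]["mask"] if mt else None),open("f4.pkl","wb"))
o=[]
for q,m,(x0,y0) in((s,ms,(190,130)),(t,mt,(190,160))):
    im=q["image"].copy()
    if m:
        cs,_=cv2.findContours(m[0]["mask"].astype(np.uint8),cv2.RETR_LIST,cv2.CHAIN_APPROX_NONE)
    big=cv2.resize(im[y0:y0+90,x0:x0+80],None,fx=5,fy=5,interpolation=cv2.INTER_CUBIC)
    if m:
        for c in cs: cv2.polylines(big,[((c-[x0,y0])*5+2).astype(np.int32)],True,(0,0,255),1)
    o.append(big)
cv2.imwrite("pics/c5.png",np.hstack(o))
```

```text
[(0.58, np.int64(803))] [(0.67, np.int64(60)), (0.6, np.int64(218))] [array([0.456 , 0.2246, 0.2111])] [array([0.4537, 0.2219, 0.2152])] 11.375
```

View pics/c5.png

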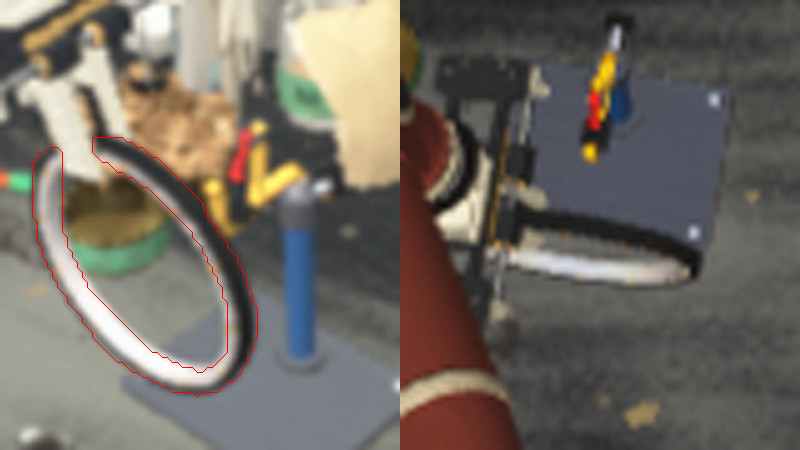

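Run:
```python
from h import *
P,R=sp(-.095,0,.30); print((np.array(r.current_ee_pos())-P).round(4), np.degrees(np.arccos((np.trace(R.T@np.array(r.current_tool_rot()))-1)/2)))
for x in(-.05,-.02,.0015):
    P,R=sp(x,0,.30); r.move_linear(P,rate=.08,rotation=R); st(x)
r.dwell(.2); st("w"); print((np.array(r.current_ee_pos())-P).round(4))
s=r.snapshot("scene"); c=np.r_[SO,.30-.086]+Rz(SY)@np.array([.0015,0,0])+np.array(r.current_ee_pos())-P
ovl(s,"pics/c6.png",c,SY,(205,120,285,220),5)
t=r.snapshot("top");ovl(t,"pics/c6t.png",c,SY,(190,140,270,220),5)
```

```text
[-0.  0. -0.] 0.008385097501013416
-0.05 t 12.09 p [0.5036 0.2532 0.3059] F [-0.63 -0.03 -4.48] M [ 0.79 -0.07  0.  ] w 0.162
-0.02 t 12.62 p [0.5333 0.2487 0.306 ] F [ 0.67 -0.05 -3.99] M [ 0.8  -0.07  0.  ] w 0.166
0.0015 t 13.03 p [0.5545 0.2454 0.306 ] F [ 0.35 -0.05 -5.59] M [ 0.76 -0.01  0.02] w 0.168
w t 13.23 p [0.5543 0.2458 0.3062] F [ 0.59  0.36 -4.94] M [ 0.81 -0.04 -0.  ] w 0.169
[-0.0006  0.0004 -0.    ]
```

View pics/c6.png

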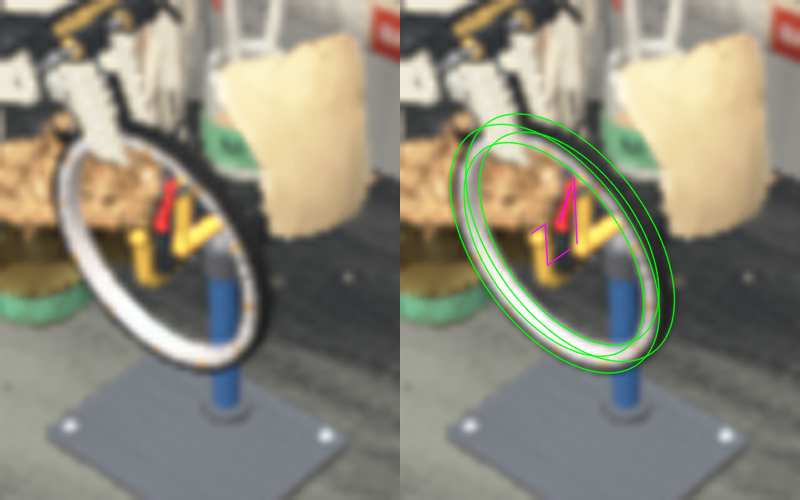

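View pics/c6t.png

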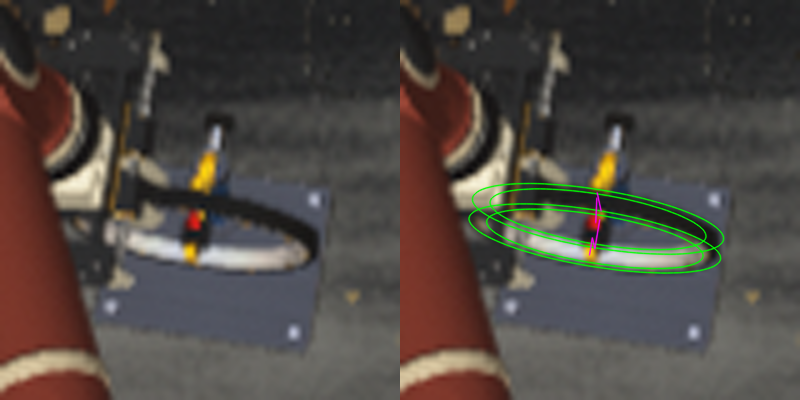

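```bash
cat >> h.py <<'E'
def avgF(n=6,dt=.02):
    a=[]
    for _ in range(n):
        r.dwell(dt); a.append(np.r_[r.current_wrist_force(),r.current_moment()])
    return np.mean(a,0)
X,Y=.001,0.
E
python3 - <<'E'
from h import *
import json
P,R=sp(X,Y,.30); r.move_linear(P,rate=.03,rotation=R)
P,R=sp(X,Y,.268); r.move_linear(P,rate=.05)
r.dwell(.15);f0=avgF(12); np.save("f0.npy",f0); print("tare",f0.round(2),r.current_time_s())
h=.268;peak=0
while h>.225:
    h-=.001 if peak<1.5 else .0006
    P,_=sp(X,Y,h); r.move_linear(P,rate=.02)
    f=avgF(4)-f0; peak=max(peak,f[2]); e=np.array(r.current_ee_pos())-P
    print(round(h,4),round(r.current_time_s(),2),f[:3].round(1),f[3:].round(2),"dz",round(e[2]*1000,1))
    if f[2]>12 or np.hypot(f[0],f[1])>6: print("STOP"); break
    if peak>3 and f[2]<peak-2.5: print("drop"); break
E
```

```text
tare [ 0.   -0.04 -4.67  0.78 -0.04 -0.01] 14.725
0.267 15.04 [ 0.1  0.1 -0.4] [-0.02 -0.01  0.03] dz -0.1
0.266 15.36 [-0.1  0.1 -0. ] [-0.02 -0.03  0.03] dz -0.1
0.265 15.68 [-0.1 -0.  -0.2] [ 0.   -0.05  0.04] dz -0.1
0.264 15.99 [-0.3  0.1 -0.1] [-0.02 -0.02  0.04] dz -0.0
0.263 16.31 [ 0.4  0.  -0.2] [ 0.   -0.01  0.01] dz -0.0
0.262 16.62 [ 0.1  0.6 -0.5] [ 0.02  0.01 -0.01] dz -0.0
0.261 16.94 [-0.3 -0.  -0.3] [-0.01 -0.01  0.  ] dz -0.1
0.26 17.26 [-0.1 -0.3 -0.3] [-0.   -0.01  0.01] dz -0.0
0.259 17.57 [-0.1 -0.5 -0.1] [-0.02 -0.03 -0.01] dz -0.0
0.258 17.89 [-0.2  0.  -0.4] [-0.   -0.03  0.04] dz -0.0
0.257 18.21 [-0.  -0.2 -0.2] [-0.02 -0.03  0.03] dz -0.0
0.256 18.52 [-0.   0.1 -0.1] [-0.01 -0.02  0.02] dz -0.1
0.255 18.84 [-0.5  0.2 -0.2] [-0.01 -0.01 -0.  ] dz -0.0
0.254 19.16 [-0.2  0.6 -0.3] [-0.04  0.04 -0.04] dz -0.0
0.253 19.48 [-1.1 -0.3  1. ] [-0.14  0.25 -0.13] dz 0.0
0.252 19.79 [-2.4  0.1  3.3] [-0.33  0.47 -0.24] dz 0.2
0.2514 20.11 [-3.1 -0.2  5.1] [-0.5   0.69 -0.35] dz 0.3
0.2508 20.43 [-3.9  0.5  7.1] [-0.68  0.94 -0.45] dz 0.2
0.2502 20.74 [-4.9  0.8  8.9] [-0.8   1.09 -0.55] dz 0.4
0.2496 21.06 [-5.4  0.6  9.1] [-0.84  1.2  -0.61] dz 0.3
0.249 21.38 [-5.4  0.8  8.4] [-0.77  1.22 -0.57] dz 0.2
0.2484 21.69 [-5.8  0.9  8.2] [-0.76  1.21 -0.61] dz 0.1
0.2478 22.01 [-5.8  0.6  7.8] [-0.68  1.22 -0.61] dz -0.2
0.2472 22.32 [-5.7  0.5  7.3] [-0.69  1.21 -0.63] dz -0.2
0.2466 22.64 [-6.1  0.7  7.1] [-0.63  1.23 -0.64] dz -0.4
STOP
```

Run:
```python
from h import *
P,_=sp(X,Y,.2466); print((np.array(r.current_ee_pos())-P).round(4))
s=r.snapshot("scene"); c=np.r_[SO,.2466-.086]+Rz(SY)@np.array([X,0,0])
ovl(s,"pics/c7.png",c,SY,(205,120,285,220),5)
```

```text
[-0.001   0.0001 -0.0004]
```

View pics/c7.png

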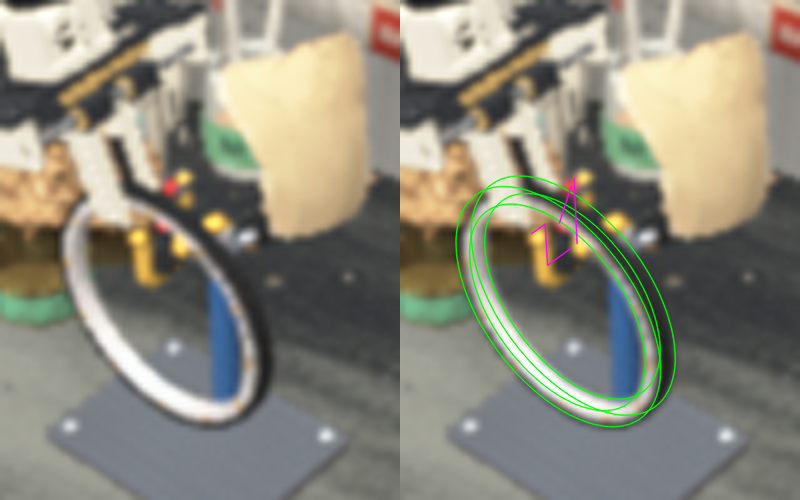

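Run:
```python
from h import *
f0=np.load("f0.npy"); h=.2466;x=.0018;peak=0;prev=None
while h>.205:
    h-=.0008
    P,_=sp(x,Y,h); r.move_linear(P,rate=.02)
    f=avgF(3)-f0; m=np.linalg.norm(f[:3]); e=Rz(SY).T@(np.array(r.current_ee_pos())-P)
    print(round(h,4),round(r.current_time_s(),2),f[:3].round(1),f[3:].round(2),"e",(e*1000).round(1))
    if m>12: print("STOP"); break
    if m<2.5: print("released"); break
```

```text
0.2458 22.99 [-5.6  0.8  6.9] [-0.63  1.29 -0.66] e [-1.2 -0.1 -0.4]
0.245 23.29 [-6.2  0.5  5.7] [-0.52  1.33 -0.64] e [-1.5 -0.  -0.8]
0.2442 23.59 [-5.3  1.3  6.3] [-0.55  1.27 -0.66] e [-1.5  0.  -0.8]
0.2434 23.89 [-6.1  1.6  5.4] [-0.49  1.24 -0.65] e [-1.5  0.  -0.9]
0.2426 24.19 [-6.6  0.8  5. ] [-0.43  1.25 -0.68] e [-1.6  0.1 -1.1]
0.2418 24.49 [-5.5  0.6  5.3] [-0.43  1.2  -0.64] e [-1.5  0.1 -1.1]
0.241 24.79 [-6.   0.8  5.1] [-0.42  1.19 -0.6 ] e [-1.6  0.1 -1.2]
0.2402 25.09 [-5.4  0.7  4.2] [-0.37  1.23 -0.64] e [-1.6  0.1 -1.3]
0.2394 25.39 [-5.   0.7  3.4] [-0.34  1.16 -0.59] e [-1.6  0.1 -1.3]
0.2386 25.69 [-5.3  0.8  4.1] [-0.36  1.13 -0.62] e [-1.5  0.2 -1.3]
0.2378 25.99 [-5.2  0.9  4.2] [-0.33  1.14 -0.58] e [-1.5  0.2 -1.4]
0.237 26.29 [-5.4  1.   3.7] [-0.29  1.09 -0.57] e [-1.5  0.2 -1.5]
0.2362 26.59 [-5.8  0.7  3.9] [-0.32  1.11 -0.58] e [-1.5  0.2 -1.5]
0.2354 26.89 [-5.2  0.7  3.2] [-0.28  1.08 -0.53] e [-1.5  0.3 -1.5]
0.2346 27.19 [-5.1  0.3  3.4] [-0.29  1.05 -0.55] e [-1.4  0.2 -1.5]
0.2338 27.49 [-5.3  0.8  4. ] [-0.3   1.05 -0.54] e [-1.1  0.3 -1.2]
[... 753 characters left out ...]
.1]
0.2242 31.09 [-5.1  0.8  2.8] [-0.15  0.98 -0.53] e [-0.9  0.2 -1.1]
0.2234 31.39 [-5.3  0.1  2.9] [-0.13  0.99 -0.54] e [-0.9  0.2 -1.1]
0.2226 31.69 [-4.7  1.3  2.6] [-0.15  1.02 -0.52] e [-0.9  0.2 -1.1]
0.2218 31.99 [-5.1  0.4  2.4] [-0.17  0.99 -0.57] e [-0.9  0.3 -1.1]
0.221 32.29 [-5.   0.9  2.7] [-0.16  0.98 -0.59] e [-0.9  0.2 -1.1]
0.2202 32.59 [-5.3  0.4  2.4] [-0.13  0.97 -0.54] e [-0.9  0.2 -1.1]
0.2194 32.89 [-5.   0.8  3.2] [-0.16  1.01 -0.53] e [-0.9  0.2 -1.1]
0.2186 33.19 [-5.1  0.6  2. ] [-0.12  0.97 -0.56] e [-0.9  0.2 -1.2]
0.2178 33.49 [-2.1  0.9 -1.2] [ 0.24  0.29 -0.12] e [-0.9  0.7 -2.1]
0.217 33.79 [-0.2 -0.1 -0.2] [ 0.    0.04 -0.01] e [ 1.  -0.1  0.1]
released
```

Run:
```python
from h import *
f0=np.load("f0.npy"); h=.217;x=.0010
while h>.190:
    h-=.0007
    P,_=sp(x,Y,h); r.move_linear(P,rate=.02)
    f=avgF(3)-f0; m=np.linalg.norm(f[:3]); e=Rz(SY).T@(np.array(r.current_ee_pos())-P)
    print(round(h,4),round(r.current_time_s(),2),f[:3].round(1),f[3:].round(2),"e",(e*1000).round(1))
    if m>3.5: print("STOP"); break
s=r.snapshot("scene"); c=np.r_[SO,h-.086]+Rz(SY)@np.array([X,0,0])
ovl(s,"pics/c8.png",c,SY,(205,120,285,220),5)
```

```text
0.2163 34.09 [ 0.4  0.2 -0.6] [-0.05 -0.02 -0.01] e [0.1 0.1 0. ]
0.2156 34.39 [-0.2  0.3 -0.2] [0.   0.01 0.02] e [-0.  0. -0.]
0.2149 34.69 [ 0.4  0.2 -0.5] [-0.02 -0.02  0.03] e [-0.  0. -0.]
0.2142 34.99 [-0.2 -0.  -0.4] [-0.04 -0.04  0.01] e [ 0. -0. -0.]
0.2135 35.29 [-0.1 -0.3  0.3] [ 0.01 -0.03 -0.  ] e [-0. -0. -0.]
0.2128 35.59 [ 0.3 -0.1 -0.4] [ 0.01 -0.05  0.02] e [-0. -0. -0.]
0.2121 35.89 [-0.2 -0.  -0.3] [-0.02 -0.01  0.02] e [-0.   0.  -0.1]
0.2114 36.19 [-0.1 -0.2  0.1] [-0.01  0.03  0.01] e [-0.  0. -0.]
0.2107 36.49 [ 0.2  0.6 -0.5] [-0.   -0.    0.01] e [-0.  0. -0.]
0.21 36.79 [ 0.6 -0.2  0. ] [ 0.02 -0.02  0.03] e [-0. -0. -0.]
0.2093 37.09 [-0.2  0.   0.1] [ 0.03 -0.02  0.01] e [-0.  0. -0.]
0.2086 37.39 [-0.   0.1 -0.4] [-0.01 -0.03 -0.  ] e [-0.  0. -0.]
0.2079 37.69 [-0.  -0.2 -0.6] [ 0.02  0.01 -0.  ] e [-0. -0. -0.]
0.2072 37.99 [-0.  -0.1 -0.9] [0.02 0.01 0.01] e [-0.  0. -0.]
0.2065 38.29 [0.3 0.1 0.3] [0.01 0.01 0.  ] e [-0. -0. -0.]
0.2058 38.59 [-0.3 -0.1  0.1] [-0.07 -0.02  0.03] e [ 0.1 -0.   0.1]
0.2051 38.89 [-0.2  0.8  2.9] [-0.27  0.11 -0.04] e [ 0.1 -0.   0.4]
0.2044 39.19 [-1.4  0.8  7.5] [-0.59  0.41 -0.13] e [0.2 0.1 0.8]
STOP
```

View pics/c8.png

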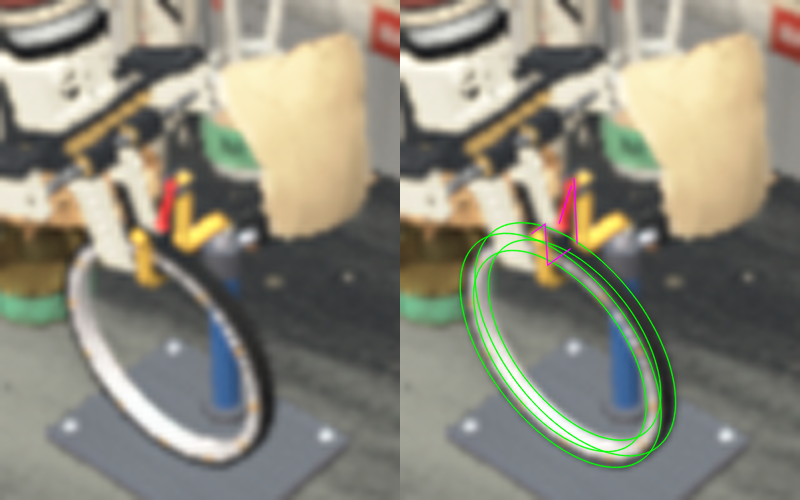

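Run:
```python
from h import *
f0=np.load("f0.npy")
P,_=sp(.001,Y,.2048); r.move_linear(P,rate=.02); f=avgF(5)-f0; print(f.round(2))
if f[2]>5.5:
    P,_=sp(.001,Y,.2050); r.move_linear(P,rate=.02); f=avgF(5)-f0; print(f.round(2))
r.open_gripper(); st("open"); r.dwell(.3); st("d")
s=r.snapshot("scene");ovl(s,"pics/c9.png",np.r_[SO,.2048-.086],SY,(205,120,285,220),5)
t=r.snapshot("top");ovl(t,"pics/c9t.png",np.r_[SO,.2048-.086],SY,(190,140,270,220),5)
```

```text
[-0.61  1.32  8.71 -0.68  0.38 -0.11]
[-0.92  1.4   8.88 -0.65  0.33 -0.11]
open t 41.19 p [0.5544 0.2455 0.2112] F [-0.74 -0.11 -0.42] M [ 0.25 -0.    0.01] w 0.999
d t 41.49 p [0.5544 0.2455 0.2112] F [ 0.28  0.16 -0.5 ] M [ 0.23  0.02 -0.  ] w 0.999
```

View pics/c9.png

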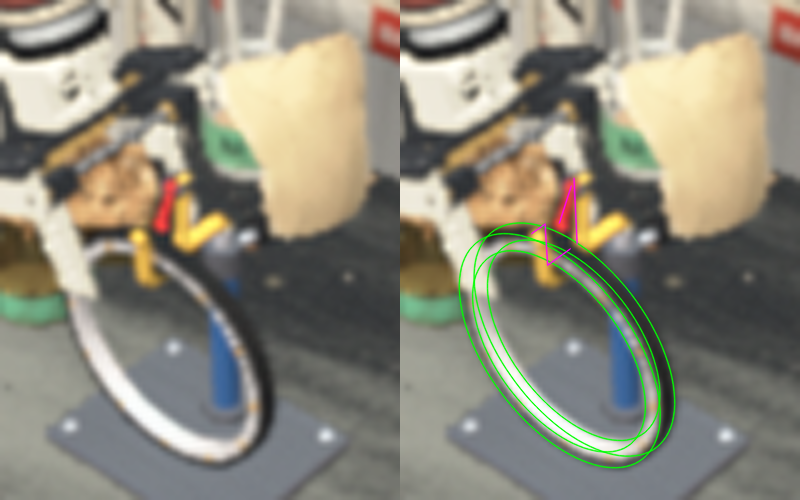

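View pics/c9t.png

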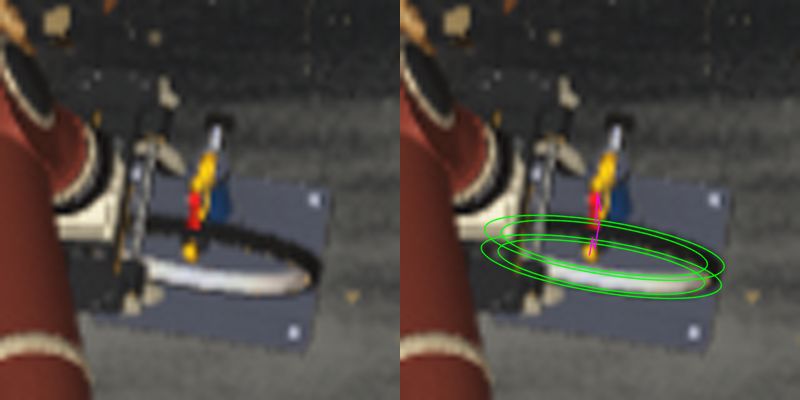

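Run:
```python
from h import *
P=np.array(r.current_ee_pos());R=np.array(r.current_tool_rot())
r.move_linear(P-R[:,2]*.05,rate=.06); st("r1")
r.move_linear(P-R[:,2]*.14,rate=.12); st("r2")
p=np.array(r.current_ee_pos())
try:
    r.move_linear([.40,.45,.40],rate=.2); st("r3")
except Exception as e: print(repr(e))
r.dwell(1.0)
a=r.snapshot("scene");r.dwell(.5);s=r.snapshot("scene")
print("diff",np.abs(a["image"].astype(int)-s["image"])[140:240,200:290].max())
cv2.imwrite("pics/scene10.png",s["image"]);ovl(s,"pics/c10.png",np.r_[SO,.2055-.086],SY,(205,120,285,220),5)
t=r.snapshot("top");ovl(t,"pics/c10t.png",np.r_[SO,.2055-.086],SY,(190,140,270,220),5)
st("end")
```

```text
r1 t 42.58 p [0.5567 0.2621 0.2578] F [ 0.9  -0.23 -0.55] M [0.27 0.04 0.02] w 1.0
r2 t 43.48 p [0.5612 0.2924 0.342 ] F [ 0.48  0.23 -0.69] M [ 0.26  0.   -0.03] w 0.998
r3 t 44.79 p [0.4011 0.4486 0.3999] F [ 0.2  -0.03 -0.02] M [0.27 0.02 0.04] w 0.999
diff 5
end t 46.44 p [0.4  0.45 0.4 ] F [ 0.17  0.14 -0.64] M [ 0.25  0.05 -0.03] w 1.0
```

View pics/c10.png

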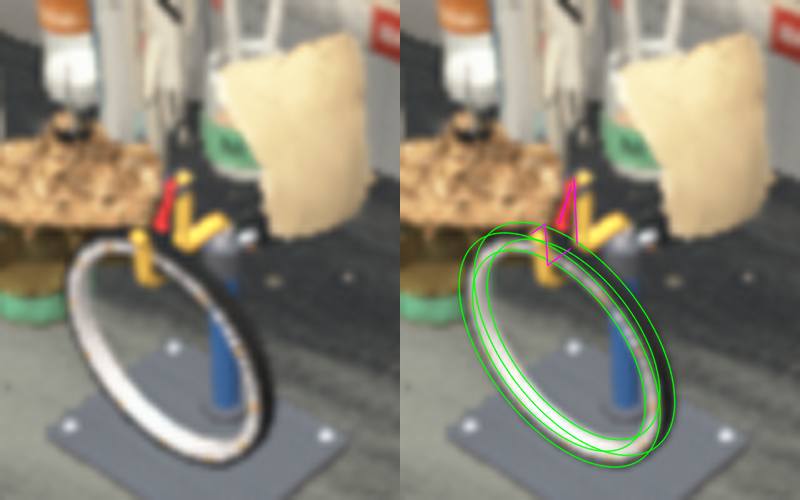

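View pics/c10t.png

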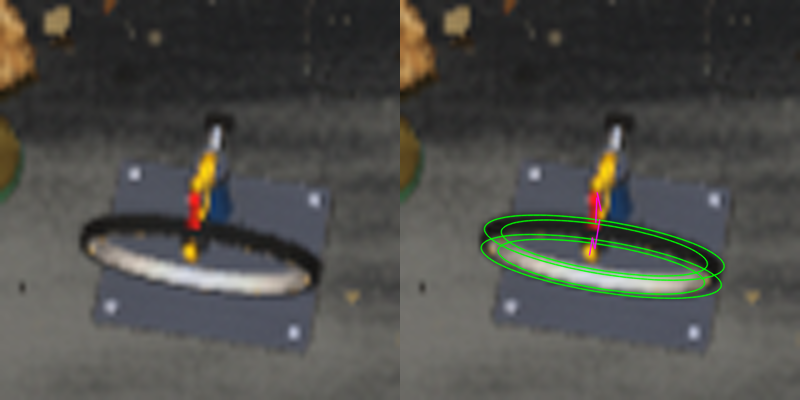

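View pics/scene10.png

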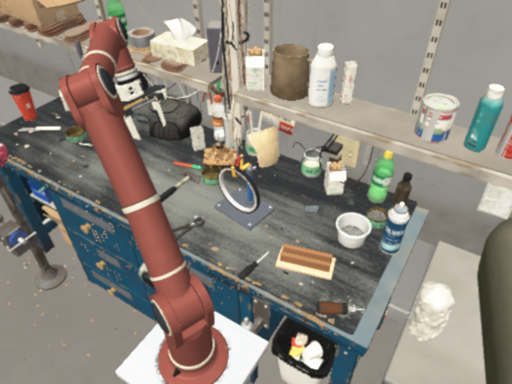

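The pictures show the rim hanging on the hook in scene at about (238,188), with the yellow tip in front of it and the red latch shut above. The cradle at (305,262) is empty, and the tools and stone are undisturbed. The rim is still and the robot is clear, so I'm handing in.

```bash
python3 -c "
from h import *
print(r.sign_off(), r.current_time_s())"
```

```text
the job is handed in; nothing more can be done
the job is handed in; nothing more can be done
```

The rim is hanging on the J-hook with the latch shut over it. I handed the job in with about 46 s of the 72 s used.

- **Getting it there:** I gripped the rim 34 mm to one side of its top with the tool tilted 20°. I lifted it straight out of the cradle and carried it in over the tip with plenty of height.
- **Latch:** Lowering in small steps, I met the latch with the rim's inside about 48 mm above the seat. The force on the hook peaked at about 11 N in total. The latch sprang shut about 12 mm above the seat.
- **Seat:** I felt the seat at about 0.2055 m, which agrees with my camera estimate of 0.205 m. I only let go after the seat was carrying the rim.
- **Last checks:** Two pictures 0.5 s apart show the rim still, the red tongue shut above it and the tip in front of it. The robot was clear of everything and the tools and stone looked undisturbed.
- **What disagreed:**
  - The two cameras differed by about 5 mm on where the hook is along its own axis; the rim cleared the tip and shank regardless.
  - I backed off slightly before letting go to ease the force to the rim's weight. It read about 8.8 N instead, still under the 15 N limit.

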